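Load and close the flower press

TASK

Get the flower pack pressed: with a fingertip, push the pack that sticks out of the front of the press all the way in until it sits square against the stop strip at the back. Then push the press's four-armed handle round clockwise (seen from above) by one of its arms until the plate bears down hard on the pack and the handle goes tight, and take your hand away. Don't pick up or tip the pack, and leave the other things on the table where they are.

Things in the scene. Friction and masses are not known exactly. Their poses are not given: they have to be found in the camera images.
- press: The flower press, fixed. Grey base plate 250 (its x) x 270 (y) mm, top face 20 mm above the table. Two steel columns (22 mm diameter) stand at its x = 0, y = +-105 mm. Origin: centre of the base's underside, at table height, on the vertical screw axis. x points from the open front (robot side) to the stop strip at the back, z up.
- stop (a point): Middle of the front face of the steel stop strip along the back of the base plate, at the plate's top face: at press x = +110 mm. The strip is 150 mm long (along press y), 16 mm high.
- yoke_top (a point): Middle of the top of the grey yoke bar on the two columns, 166 mm above the table. The bar is 46 (press x) x 250 (press y) x 30 mm; nuts and a brass flange on it reach 176 mm above the table.
- platen: The aluminium pressing plate, 190 (press x) x 150 (press y) x 12 mm, which hangs level on the screw, between the columns. Origin: centre of its underside; same axes as the press. It cannot turn or shift sideways; it goes down 12 mm per full clockwise turn of the handle.
- wheel (a joint): Turn of the handle in rad, growing CLOCKWISE seen from above, which lowers the plate 1.91 mm per rad. At 0 its four arms lie along press +x, -x, +y, -y. Starts at 0.5 to 3.2; the plate meets the pack near 5.5. Stays where it is left. Running free it takes about 4 N pushed 60 mm from the axis; on the pack this climbs within a fraction of a rad to 10 N and more: tight. Pushes up to 25 N do no harm.
- wheel_hub (a point): Centre of the handle's hub on the screw axis, at mid-height of its arms, 175 mm above the plate's underside: 229 to 239 mm above the table, sinking with the plate. Hub 38 mm in diameter, from 15 mm below to 19 mm above. Four level arms 90 degrees apart: round steel rods 12 mm thick with black tips 17 mm thick, reaching 77 mm from the axis. Below them it is free down to the yoke.
- pack: The flower pack, loose, 0.65 kg: two plywood boards with card between, 220 (its x) x 150 (y) x 34 mm, flat on the base plate under the pressing plate, sticking out in front. Origin: centre of its underside, x towards the back of the press. Fully home its back edge touches the stop strip, its origin is on the screw axis and its front edge at press x = -110 mm. Sliding it takes 4 to 8 N.
- planted_pot: Bystander: terracotta pot with a succulent, 92 mm across, about 110 mm high. Origin: centre of its underside.
- nursery_pot: Bystander: empty black plastic pot, 78 mm across, 68 mm high. Origin: centre of its underside.
- paper_cup: Bystander: paper cup, 76 mm across, 88 mm high. Origin: centre of its underside.
- jar: Bystander: glass jar with a steel lid, 60 mm across, 95 mm high. Origin: centre of its underside.
- marker_a: Bystander: felt pen lying down, 134 mm long, 13 mm thick, black cap. Origin: middle of its length, underside.
- marker_b: Bystander: felt pen lying down, 134 mm long, 13 mm thick, blue cap. Origin: middle of its length, underside.

How it is judged (in metres and radians):
On the way:
1. the pack is pushed home against the stop strip, square, with the plate still clear of it (x of pack in the frame of press above -0.006 m and angle between the x axis of pack and the x axis of press, either way round below 0.08 rad and contact force between platen and pack below 1 N), for 0.1 s.
At the end, for the whole second after the job is handed in: The pack lies within 6 mm of the stop strip, between the columns (within 16 mm of the middle), square to within 0.08 rad, and the plate presses on it with more than 40 N (reached at a push of about 6 N at 60 mm from the axis) and stays so with the handle at rest (x of pack in the frame of press above -0.006 m and y of pack in the frame of press between -0.016 and 0.016 m and angle between the x axis of pack and the x axis of press, either way round below 0.08 rad and contact force between platen and pack above 40 N and velocity of joint wheel between -0.05 and 0.05 rad/s and linear speed of pack below 0.01 m/s); the robot touches nothing.
It fails at once if the pack is lifted or tipped (z of pack in the frame of press above 0.03 m or angle between pack's own z axis and vertical above 0.1 rad).
It fails at once if the plate is screwed onto the pack before it is home (contact force between platen and pack above 5 N and x of pack in the frame of press below -0.008 m).
It fails at once if another thing on the table is moved by more than 25 mm or picked up (distance of any of planted_pot, nursery_pot, paper_cup, jar, marker_a, marker_b from where it was at the start of the episode above 0.025 m).
It also fails if it takes over 67 s, if anything falls off the work surface, if the arm or the gripper's body presses on something with over 40 N, if the wrist force passes 120 N, or if a joint passes its speed limit or range.

ROBOT

A 6-joint arm with a two-finger parallel gripper is mounted at the origin on the work surface. World frame = base frame: x ahead of the robot, y to its left, z up, the work surface at z = 0. Lengths are in mm, angles in rad, forces in N, time in s.
With the tool pointing down it reaches from about 350 to 875 mm from the base axis. Payload 4.2 kg.
Tool frame: the origin (TCP) lies midway between the tips of the shut fingers; the grasp point (between the pads) lies 19 mm behind it (arm.tcp_to_grasp is the distance from the TCP to the grasp point, in mm); z points along the fingers, y is the line along which they close (so a half turn about z gives the same grasp; the last joint's range is limited). The gripper opens to 85 mm and grips with 20 to 120 N. Pads are 22 mm wide; open, the fingers measure 114 mm over their backs; the gripper's body (76 mm by 85 mm) begins 54 mm behind the grasp point. The pads swing forward as they close: fully open they stand 13 mm farther back than shut.
Start: joints at [-0.849, 0.385, 0.008, 0, -1.194, -0.259], TCP at [279.046, -559.225, 231.312] pointing down, gripper open.
Joint ranges: [-3.14, 3.14], [-1.21, 2.06], [-1.07, 1.41], [-3.16, 2.05], [-2.99, -0.16], [-3.1, 3.1]. Speed limits (rad/s): [2.79, 2.79, 3.14, 3.14, 3.14, 3.14].

INTERFACE

Orientations are given as a unit quaternion [x, y, z, w].
In Python, from bench import arm, imaging, job, models gives the robot as it stands.
- The arm moves only by the tool arm_command, never from a script. Its argument "rows" is a list of rows, each an object with "grip": the opening, from 0 (shut) to 1 (fully open); "linear": the shift along the tool's x, y, z in mm, a list of three; "rot": the turn, a rotation vector about the tool's x, y, z in rad, a list of three. In form: [{"grip": grip, "linear": [tx, ty, tz], "rot": [rx, ry, rz]}, ...]. A call has 1 to 10 rows; each row is the pose to reach, as a shift and turn from the pose commanded when the call began, along the tool's axes at that moment; what a row does not reach only later rows make up. A row lasts 1/8 s, in which the tool goes at most 62.5 mm and 10.7 degrees, less where a joint would pass 70% of its speed; a pose out of reach is approached as far as the arm can. A call with a gripper value outside its range is refused whole. The fingers move at their own pace and stop on an object; the grip force is fixed at half the most. Time passes only in rows, so rows that repeat a pose let the fingers close. It gives the time, the measured TCP pose, the force, the opening and the grip force at its end, in the units of the state.
- arm.read_state(): the state, without advancing time (a new reading comes with each control period).
- imaging.get_image(name): name is "scene" or "top" or "wrist"; returns a dict with "frame" (384x512x3 uint8, red, green, blue), "fx", "fy", "cx", "cy" (pixels), "k1" (the pictures are not rectified: a ray, as slopes to the right and down, at radius r is drawn at 1 + k1 r^2 times it, then the intrinsics apply), "extrinsics" (4x4, takes a point from world to camera coordinates); the wrist camera has in their place "T_tool_cam" (4x4, takes a point from camera to tool coordinates, whose origin is the TCP and whose axes are the flange's). Camera axes: x right, y down, z forward; pixel columns grow to the right and rows downward; lengths in mm; the calibration is good to about 2 mm. A picture is of the moment at which its call begins: read the wrist's pose just before it. There is no depth.
- job.job_done(): hands the job in; it is judged then, once.
Trained networks look in a picture, given as the dict that the camera call returned (one of the last four; its "shot" number tells which), for a name from the list of things; names that differ only in an ending like _2 or _b are one class to them, and where a whole thing is asked for, a point or a joint stands for the part that bears it (a point fixed in the world has none). Each returns a list of dicts, best first, with "score" (0 to 1); they miss things now and then, are a little off and sometimes report something else, mostly with a low value. They report only what shows in the picture. A call takes as long as a camera call.
- models.spot_in(picture, query): "rect" ([left, top, right, bottom] in pixels, round what is visible of it).
- models.tip_of(picture, query): "pixel" ([column, row] in pixels: a listed point, or the origin of a listed thing).
The state is a dict: "clock": time; "joints": joint angles; "joint_vel": joint speeds; "joint_efforts": joint torques, N m; "position": TCP position; "ee_rot": TCP orientation; "contact_force": force on the tool from outside, world axes, zero at the start; "wrist_torque": the same for the moment, N m; "gripper_width": finger opening in mm; "grasp_force": force on a finger pad.
Only numpy, scipy, OpenCV 4.12 (cv2) and the standard library are available. Lean on these libraries where they do the work, as an engineer would, in place of code of your own. Each camera call takes 0.05 s, during which the arm holds its last target. There are 200 camera calls.

## Working session

There is one attempt and no reset: what is moved stays moved. The work goes in short steps, Python scripts to look and compute and a tool call to move; the robot and the scene stay as the last step left them, time stands still between calls to the robot, and variables do not carry over. Pictures are saved under pics/ and viewed, at most 10 in all, crops included, and the job is handed in when it is done.

Besides the shell and the picture viewer there is one more tool, called as name(argument=value, ...), one argument or row to a line, values as JSON. arm_command: Moves the arm, as the interface text tells. Its arguments: {"type":"object","properties":{"rows":{"type":"array"}},"required":["rows"]}

```bash
ls; mkdir -p pics; cat > h.py <<'E'
import numpy as np, cv2
from scipy.spatial.transform import Rotation as R
from bench import arm, imaging, job, models
def ray(p,px):
    u=np.array([(px[0]-p["cx"])/p["fx"],(px[1]-p["cy"])/p["fy"]]); d=u.copy()
    for _ in range(20): d=u/(1+p["k1"]*(d@d))
    E=np.array(p["extrinsics"]); Rm=E[:3,:3]
    return -Rm.T@E[:3,3], Rm.T@np.array([d[0],d[1],1])
def atz(p,px,z):
    o,d=ray(p,px); return o+d*(z-o[2])/d[2]
def proj(p,X):
    E=np.array(p["extrinsics"]); c=E[:3,:3]@np.array(X)+E[:3,3]; s=c[:2]/c[2]; s=s*(1+p["k1"]*(s@s))
    return np.array([s[0]*p["fx"]+p["cx"],s[1]*p["fy"]+p["cy"]])
def save(p,n): cv2.imwrite("pics/"+n,cv2.cvtColor(p["frame"],cv2.COLOR_RGB2BGR))
E
python3 - <<'E'
from h import *
np.set_printoptions(precision=1,suppress=True)
H=dict(press=0,stop=20,yoke_top=166,wheel_hub=234,pack=20,platen=60,planted_pot=0,nursery_pot=0,paper_cup=0,jar=0,marker_a=0)
for c in("scene","top"):
    p=imaging.get_image(c); save(p,c+".png"); print(c,ray(p,(256,192)))
    for n,z in H.items():
        for r in models.tip_of(p,n)[:2]: print(n,round(r["score"],2),np.array(r["pixel"]),atz(p,r["pixel"],z))
    
E
cd pics; python3 -c "
import cv2,numpy as np
cv2.imwrite('both.png',cv2.resize(np.vstack([cv2.imread('scene.png'),cv2.imread('top.png')]),(800,1200)))
a=cv2.imread('both.png');cv2.imwrite('a.png',a[:600]);cv2.imwrite('b.png',a[600:])"
```

```text
pics
scene (array([1144.1, -670.7,  774.2]), array([-0.5,  0.6, -0.6]))
press 0.64 [263.8 240.7] [642.5 -19.8   0. ]
stop 0.67 [288.4 257.2] [749.  -48.3  20. ]
stop 0.41 [178.4 243.9] [ 466.6 -194.8   20. ]
yoke_top 0.94 [262.6 194.8] [638.4 -17.4 166. ]
wheel_hub 0.9 [258.9 172.5] [627.2 -17.6 234. ]
pack 0.64 [251.9 231.1] [602.  -24.9  20. ]
platen 0.87 [261.  227.1] [641.  -30.2  60. ]
planted_pot 0.77 [201.8 274.8] [ 589.  -225.9    0. ]
nursery_pot 0.8 [299.2 201. ] [621.  206.3   0. ]
paper_cup 0.68 [108.3 290.5] [ 432.3 -410.7    0. ]
jar 0.87 [303.2 166.4] [514.2 400.1   0. ]
jar 0.2 [201.5 274.6] [ 587.9 -225.9    0. ]
marker_a 0.59 [267.2 197. ] [520.8 160.1   0. ]
marker_a 0.46 [180.8 244.1] [ 454.9 -178.5    0. ]
top (array([ 436.8,    7.1, 1243.6]), array([ 0.1, -0. , -1. ]))
press 0.57 [265.3 184.5] [641.6 -40.6   0. ]
press 0.28 [185.7 190.2] [623.5 184.5   0. ]
stop 0.7 [268.1 146.2] [748.2 -47.6  20. ]
stop 0.36 [332.7 207.1] [ 576.1 -227.8   20. ]
yoke_top 0.87 [264.1 174.9] [638.2 -31.3 166. ]
wheel_hub 0.69 [263.4 168.9] [639.6 -27.2 234. ]
wheel_hub 0.57 [264.4 172.9] [630.2 -29.5 234. ]
platen 0.83 [262.6 186.8] [625.4 -31.   60. ]
planted_pot 0.55 [334.1 204.8] [ 585.  -235.8    0. ]
planted_pot 0.33 [395.5 256. ] [ 441.2 -407.3    0. ]
nursery_pot 0.65 [185.7 193.1] [615.2 184.3   0. ]
paper_cup 0.68 [397.6 254.2] [ 446.2 -413.5    0. ]
paper_cup 0.53 [268.2 147.4] [749.7 -48.8   0. ]
jar 0.87 [108.6 225.1] [522.9 398.8   0. ]
marker_a 0.64 [194.4 227.2] [519.1 157.4   0. ]
marker_a 0.52 [315.1 255.5] [ 442.4 -179.9    0. ]
```

View pics/a.png

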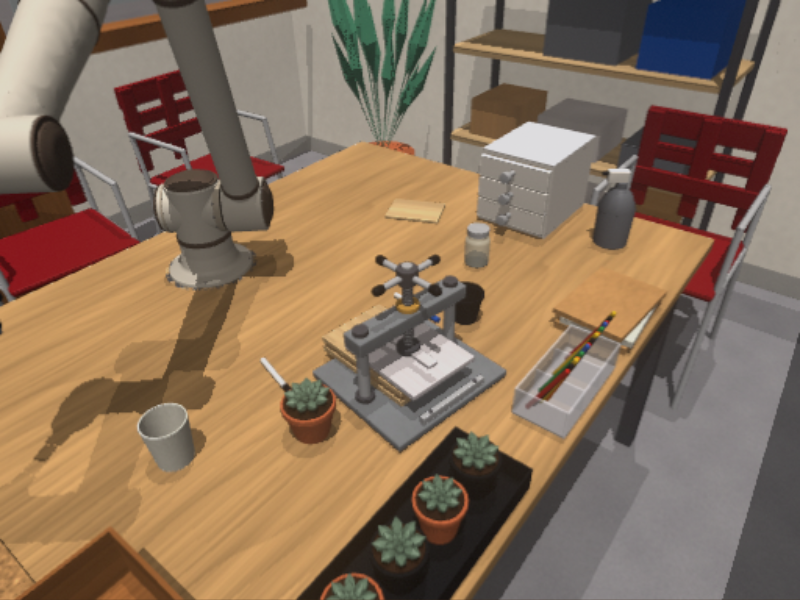

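View pics/b.png

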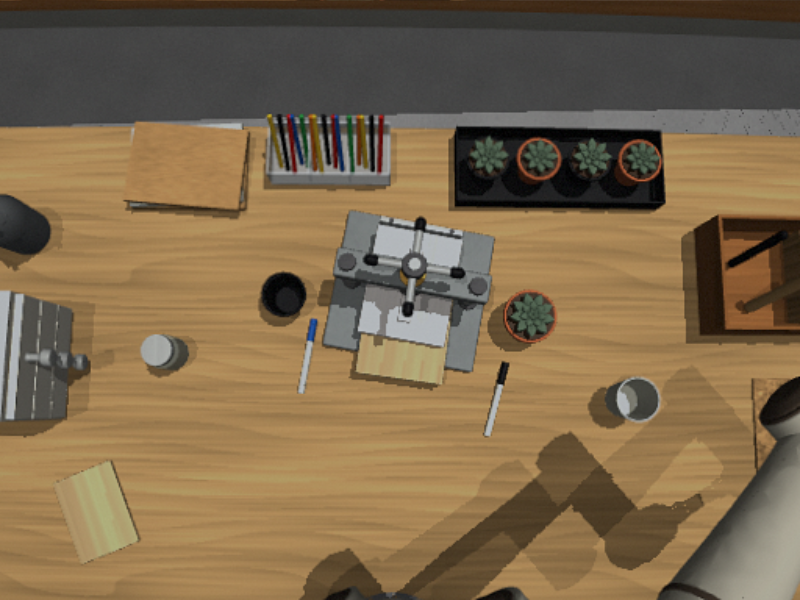

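The pictures show the press centred near (640,-30), turned slightly clockwise. The pack's wooden front edge sticks out towards the robot, and the pens lie in front of it to the left and right. I'll refine the corners now.

```bash
python3 - <<'E'
from h import *
np.set_printoptions(precision=1,suppress=True)
p=imaging.get_image("top"); s=1.5625
pts=lambda L,z:[atz(p,np.array(q)/s,z) for q in L]
B=pts([(348,211),(495,236),(472,371),(323,347)],20)
for b in B: print("base",b)
c=sum(B)/4; print(c, [np.degrees(np.arctan2(*(B[i]-B[j])[1::-1])) for i,j in((0,3),(1,2))],np.linalg.norm(B[0]-B[1]),np.linalg.norm(B[0]-B[3]))
for b in pts([(420,224),(372,260),(457,272),(408,308),(414,264)],236): print("arm",b)
for b in pts([(357,374),(443,384)],54): print("packfront",b)
f=p["frame"][125:255,190:335]; cv2.imwrite("pics/crop.png",cv2.cvtColor(cv2.resize(f,None,fx=4.6,fy=4.6,interpolation=cv2.INTER_CUBIC),cv2.COLOR_RGB2BGR))
print(arm.read_state()["ee_rot"],arm.read_state()["clock"])
print(R.from_quat(arm.read_state()["ee_rot"]).as_matrix())
E
```

```text
base [779.5  81.3  20. ]
base [ 735.6 -185.7   20. ]
base [ 491.5 -141.5   20. ]
base [532.1 121.4  20. ]
[634.7 -31.1  20. ] [np.float64(-9.20765939436547), np.float64(-10.267984709264324)] 270.5522094732814 250.63038903609728
arm [700.  -39.6 236. ]
arm [644.6  31.4 236. ]
arm [627.6 -94.4 236. ]
arm [573.4 -22.1 236. ]
arm [639.1 -30.7 236. ]
packfront [483.8  59.3  54. ]
packfront [467.6 -87.5  54. ]
[-0.2  1.   0.   0. ] 1.25
[[-0.9 -0.4  0. ]
 [-0.4  0.9  0. ]
 [-0.   0.  -1. ]]
```

View pics/crop.png

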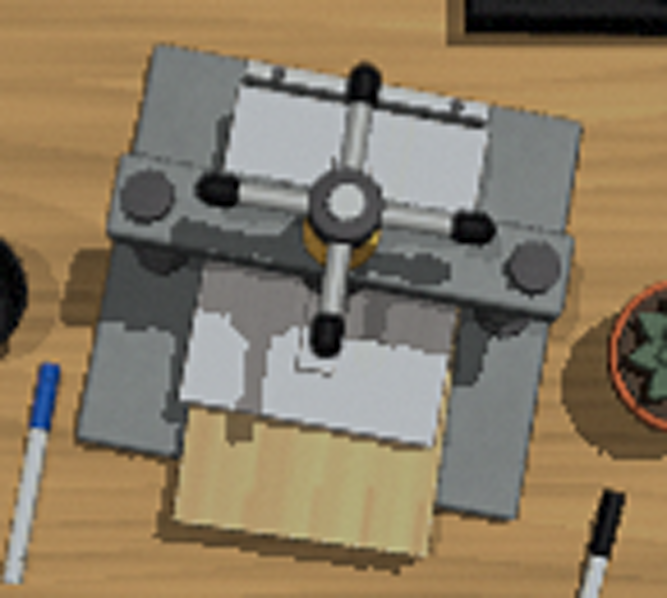

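The press centre is about (636,-31) with heading -9.7°. The handle arms lie almost along the press axes. The pack has about 51 mm to go and is about 3° off square. I'll push it with the open fingers as two contacts, the tool leaning back so the wrist clears the handle.

```bash
cat >> h.py <<'E'
C=np.array([636,-31.]); a=np.radians(-9.7); PX=np.array([np.cos(a),np.sin(a),0]); PY=np.array([-np.sin(a),np.cos(a),0])
def W(x,y,z): return np.array([C[0],C[1],0])+PX*x+PY*y+np.array([0,0,z])
def toP(w): d=np.array(w)-[C[0],C[1],0]; return np.array([d@PX,d@PY,d[2]])
def ori(tilt,yaw=0):
    Q=R.from_euler('z',yaw,degrees=True); t=np.radians(tilt)
    y=PY; z=np.sin(t)*PX-np.array([0,0,np.cos(t)]); x=np.cross(y,z)
    return Q*R.from_matrix(np.c_[x,y,z])
def cmd(pos,o,label=""):
    s=arm.read_state(); r0=R.from_quat(s["ee_rot"])
    print(label,"lin",np.round(r0.inv().apply(np.array(pos)-s["position"]),1),"rot",np.round((r0.inv()*o).as_rotvec(),3))
def st():
    s=arm.read_state(); print("t",s["clock"],"pos",np.round(s["position"],1),"press",np.round(toP(s["position"]),1),"F",np.round(s["contact_force"],1),"grip",s["gripper_width"],"j",np.round(s["joints"],2))
E
python3 - <<'E'
from h import *
st(); cmd(W(-195,-5,150),ori(22),"approach")
E
```

```text
t 1.25 pos [ 279.1 -559.2  231.3] press [-262.8 -580.8  231.3] F [0.2 0.6 0.7] grip 85.23809933905046 j [-0.85  0.38  0.01 -0.   -1.19 -0.26]
approach lin [-394.9  424.5   81.3] rot [ 0.121 -0.371  0.624]
```

arm_command(
  rows=[
    {"grip": 1, "linear": [-395, 424, 80], "rot": [0.121, -0.371, 0.624]},
    {"grip": 1, "linear": [-395, 424, 80], "rot": [0.121, -0.371, 0.624]},
    {"grip": 1, "linear": [-395, 424, 80], "rot": [0.121, -0.371, 0.624]},
    {"grip": 1, "linear": [-395, 424, 80], "rot": [0.121, -0.371, 0.624]},
    {"grip": 1, "linear": [-395, 424, 80], "rot": [0.121, -0.371, 0.624]},
    {"grip": 1, "linear": [-395, 424, 80], "rot": [0.121, -0.371, 0.624]},
    {"grip": 1, "linear": [-395, 424, 80], "rot": [0.121, -0.371, 0.624]},
    {"grip": 1, "linear": [-395, 424, 80], "rot": [0.121, -0.371, 0.624]},
    {"grip": 1, "linear": [-395, 424, 80], "rot": [0.121, -0.371, 0.624]},
    {"grip": 1, "linear": [-395, 424, 80], "rot": [0.121, -0.371, 0.624]},
  ],
)

```text
clock: 2.5
position: [440.1, -15.4, 153.9]
ee_rot: [0.083, 0.978, -0.016, 0.191]
contact_force: [1.9, -0.5, 0.6]
gripper_width: 85.6
grasp_force: 0.0
```

```bash
python3 - <<'E'
from h import *
st(); cmd(W(-195,-5,25),ori(22),"down")
print(R.from_quat(arm.read_state()["ee_rot"]).as_matrix().round(2))
E
```

```text
t 2.5 pos [440.1 -15.4 153.9] press [-195.7  -17.6  153.9] F [ 1.9 -0.5  0.6] grip 85.56109213896481 j [ 0.4  -0.02 -1.    0.68 -0.32 -2.76]
down lin [ 47.8  12.5 119.7] rot [0.001 0.001 0.   ]
[[-0.91  0.17  0.37]
 [ 0.16  0.99 -0.06]
 [-0.38  0.   -0.93]]
```

```bash
python3 - <<'E'
from h import *
cmd(W(-192,-5,25),ori(10),"down")
E
```

```text
down lin [ 45.   12.5 120.8] rot [0.001 0.211 0.001]
```

arm_command(
  rows=[
    {"grip": 1, "linear": [10, 12, 20], "rot": [0, 0.211, 0]},
    {"grip": 1, "linear": [10, 12, 20], "rot": [0, 0.211, 0]},
    {"grip": 1, "linear": [27, 12, 70], "rot": [0, 0.211, 0]},
    {"grip": 1, "linear": [45, 12, 119], "rot": [0, 0.211, 0]},
    {"grip": 1, "linear": [45, 12, 119], "rot": [0, 0.211, 0]},
    {"grip": 1, "linear": [45, 12, 119], "rot": [0, 0.211, 0]},
  ],
)

```text
clock: 3.25
position: [444.2, -6.7, 25.5]
ee_rot: [0.084, 0.993, -0.008, 0.085]
contact_force: [0.4, -0.5, -0.3]
gripper_width: 85.6
grasp_force: 0.0
```

```bash
python3 - <<'E'
from h import *
st(); cmd(W(-150,-5,26),ori(10),"push1"); cmd(W(-115,-5,26),ori(10),"push2")
p=imaging.get_image("scene"); cv2.imwrite("pics/s2.png",cv2.cvtColor(cv2.resize(p["frame"][110:320,150:350],None,fx=2.8,fy=2.8),cv2.COLOR_RGB2BGR))
E
```

```text
t 3.25 pos [444.2  -6.7  25.5] press [-193.1   -8.4   25.5] F [ 0.4 -0.5 -0.3] grip 85.5902538160496 j [ 0.36  0.31 -0.98  0.56 -0.16 -2.64]
push1 lin [-42.6   3.4   6.8] rot [-0.002 -0.004  0.   ]
push2 lin [-77.1   3.4  12.8] rot [-0.002 -0.004  0.   ]
```

View pics/s2.png

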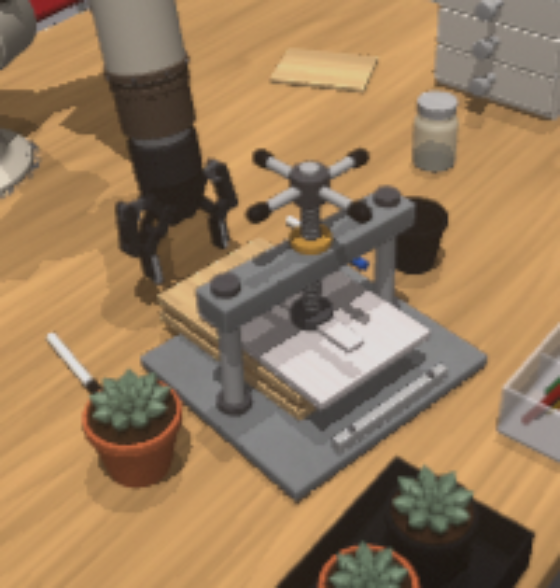

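The fingers stand right in front of the pack, clear of the handle and pens. Pushing.

arm_command(
  rows=[
    {"grip": 1, "linear": [-12, 3, 2], "rot": [0, 0, 0]},
    {"grip": 1, "linear": [-22, 3, 4], "rot": [0, 0, 0]},
    {"grip": 1, "linear": [-29, 3, 5], "rot": [0, 0, 0]},
    {"grip": 1, "linear": [-36, 3, 6], "rot": [0, 0, 0]},
    {"grip": 1, "linear": [-43, 3, 7], "rot": [0, 0, 0]},
    {"grip": 1, "linear": [-50, 3, 8], "rot": [0, 0, 0]},
  ],
)

```text
clock: 4.05
position: [494.5, -12.3, 27.1]
ee_rot: [0.085, 0.993, -0.008, 0.085]
contact_force: [-4.1, 1.8, 3.2]
gripper_width: 85.4
grasp_force: 2.5
```

```bash
python3 - <<'E'
from h import *
st(); cmd(W(-115,-5,26),ori(8),"push2")
E
```

```text
t 4.05 pos [494.5 -12.3  27.1] press [-142.6   -5.4   27.1] F [-4.1  1.8  3.2] grip 85.40941198991382 j [ 0.34  0.37 -0.79  0.32 -0.27 -2.38]
push2 lin [-27.    0.4   5.8] rot [-0.001  0.032 -0.001]
```

arm_command(
  rows=[
    {"grip": 1, "linear": [-6, 0, 1], "rot": [0, 0, 0]},
    {"grip": 1, "linear": [-11, 0, 2], "rot": [0, 0, 0]},
    {"grip": 1, "linear": [-16, 0, 3], "rot": [0, 0, 0]},
    {"grip": 1, "linear": [-20, 0, 4], "rot": [0, 0, 0]},
  ],
)

```text
clock: 4.55
position: [514.7, -15.8, 26.4]
ee_rot: [0.085, 0.993, -0.008, 0.085]
contact_force: [-4.8, 1.0, 4.1]
gripper_width: 85.1
grasp_force: 2.7
```

arm_command(
  rows=[
    {"grip": 1, "linear": [-3, 0, 0.5], "rot": [0, 0, 0]},
    {"grip": 1, "linear": [-5, 0, 1], "rot": [0, 0, 0]},
  ],
)

```text
clock: 4.8
position: [518.0, -16.9, 25.8]
ee_rot: [0.085, 0.993, -0.008, 0.084]
contact_force: [-13.2, 5.9, 9.5]
gripper_width: 84.9
grasp_force: 7.1
```

```bash
python3 - <<'E'
from h import *
st()
p=imaging.get_image("top"); cv2.imwrite("pics/t3.png",cv2.cvtColor(cv2.resize(p["frame"][125:255,190:335],None,fx=4.6,fy=4.6,interpolation=cv2.INTER_CUBIC),cv2.COLOR_RGB2BGR))
E
```

```text
t 4.8 pos [518.  -16.9  25.8] press [-118.7   -6.    25.8] F [-13.2   5.9   9.5] grip 84.89958681942008 j [ 0.32  0.4  -0.72  0.27 -0.31 -2.31]
```

View pics/t3.png

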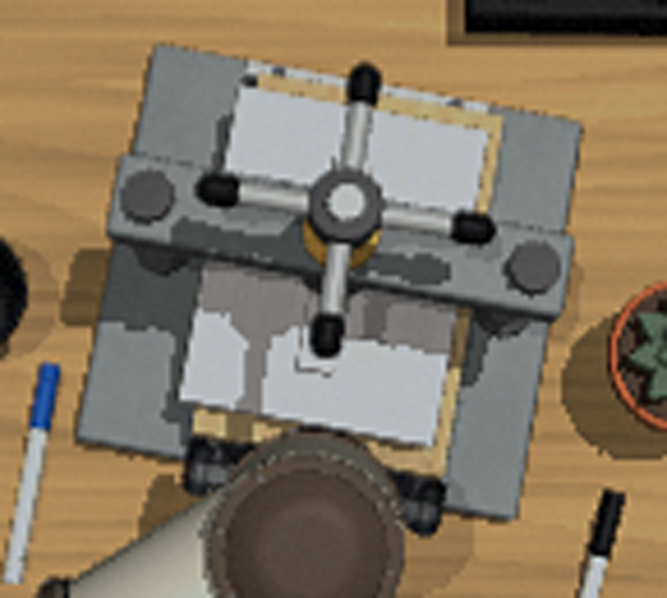

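The pack now shows along the stop strip, parallel to it, and the push force jumped to 14 N, so it is home. It sits about 6 mm to the right of the middle. One firmer nudge, then back off.

arm_command(
  rows=[
    {"grip": 1, "linear": [-2, 0, 0], "rot": [0, 0, 0]},
    {"grip": 1, "linear": [-3, 0, 0], "rot": [0, 0, 0]},
    {"grip": 1, "linear": [-3, 0, 0], "rot": [0, 0, 0]},
  ],
)

```text
clock: 5.22
position: [518.0, -17.4, 25.5]
ee_rot: [0.085, 0.993, -0.009, 0.082]
contact_force: [-18.0, 10.7, 10.1]
gripper_width: 85.2
grasp_force: 9.6
```

arm_command(
  rows=[
    {"grip": 1, "linear": [15, 0, -2], "rot": [0, 0, 0]},
    {"grip": 0, "linear": [45, 0, -8], "rot": [0, 0.17, 0]},
    {"grip": 0, "linear": [45, 0, -70], "rot": [0, 0.17, 0]},
    {"grip": 0, "linear": [45, 0, -130], "rot": [0, 0.17, 0]},
    {"grip": 0, "linear": [45, 0, -190], "rot": [0, 0.17, 0]},
    {"grip": 0, "linear": [45, 0, -210], "rot": [0, 0.17, 0]},
  ],
)

```text
clock: 5.98
position: [446.4, -2.4, 230.8]
ee_rot: [0.084, 0.996, 0.002, 0.007]
contact_force: [-0.3, -0.1, -1.0]
gripper_width: 0.3
grasp_force: 0.0
```

```bash
python3 - <<'E'
from h import *
np.set_printoptions(precision=1,suppress=True)
st()
p=imaging.get_image("top"); cv2.imwrite("pics/t4.png",cv2.cvtColor(cv2.resize(p["frame"][125:255,190:335],None,fx=4.6,fy=4.6,interpolation=cv2.INTER_CUBIC),cv2.COLOR_RGB2BGR))
for x in(0.,90,180,270):
    d=np.radians(x-7.8); 
E
```

```text
t 5.975 pos [446.4  -2.4 230.8] press [-191.7   -3.7  230.8] F [-0.3 -0.1 -1. ] grip 0.3241854929483252 j [ 0.4  0.1 -0.4  0.  -1.1 -2.1]
```

View pics/t4.png

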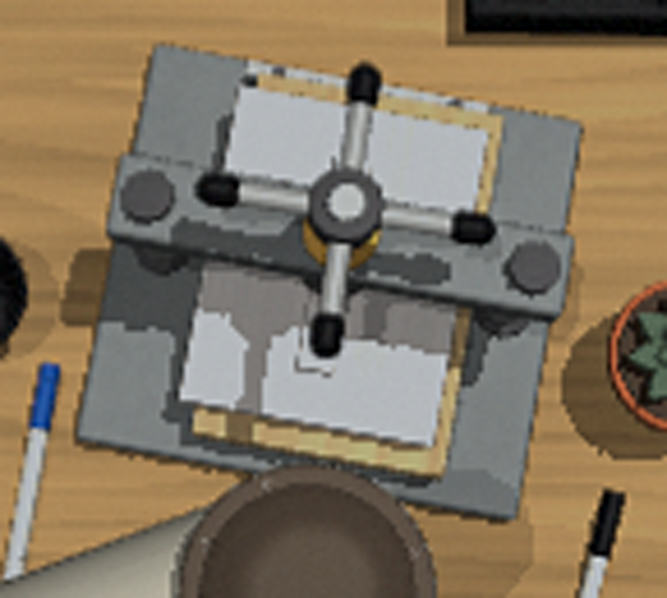

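The pack sits flush and parallel to the stop, and the hand is clear. Next I go in behind the front arm of the handle, on its right side, with shut fingers.

```bash
cat >> h.py <<'E'
HUB=np.array([637.5,-31])
def hp(deg,r=60,z=208): d=np.radians(deg); return np.array([HUB[0]+r*np.cos(d),HUB[1]+r*np.sin(d),z])
def ang():
    s=arm.read_state(); d=np.array(s["position"][:2])-HUB; th=np.degrees(np.arctan2(d[1],d[0]))
    e=np.array([-np.sin(np.radians(th)),np.cos(np.radians(th))]); F=np.array(s["contact_force"])
    print("finger deg",th.round(1),"r",np.hypot(*d).round(1),"Ftan(resist +)",(e@F[:2]).round(1)); return th
E
python3 - <<'E'
from h import *
st(); cmd(hp(206,60,300),ori(0),"over")
E
```

```text
t 6.025 pos [446.8  -2.3 231.9] press [-191.3   -3.6  231.9] F [0.3 0.  1.7] grip 0.19100910002426616 j [ 0.36  0.07 -0.41  0.   -1.07 -2.1 ]
over lin [-145.   -30.9  -66.2] rot [0.005 0.015 0.001]
```

arm_command(
  rows=[
    {"grip": 0, "linear": [-20, -5, -58], "rot": [0, 0.015, 0]},
    {"grip": 0, "linear": [-60, -15, -66], "rot": [0, 0.015, 0]},
    {"grip": 0, "linear": [-105, -25, -66], "rot": [0, 0.015, 0]},
    {"grip": 0, "linear": [-145, -31, -66], "rot": [0, 0.015, 0]},
    {"grip": 0, "linear": [-145, -31, -66], "rot": [0, 0.015, 0]},
    {"grip": 0, "linear": [-145, -31, -20], "rot": [0, 0.015, 0]},
    {"grip": 0, "linear": [-145, -31, 24], "rot": [0, 0.015, 0]},
    {"grip": 0, "linear": [-145, -31, 24], "rot": [0, 0.015, 0]},
  ],
)

```text
clock: 7.02
position: [579.1, -58.1, 198.9]
ee_rot: [0.085, 0.996, -0.0, -0.01]
contact_force: [-0.3, 0.1, 1.0]
gripper_width: 0.3
grasp_force: 0.0
```

```bash
python3 - <<'E'
from h import *
st(); th=ang()
for d in range(200,80,-12): cmd(hp(d),ori(0),d)
p=imaging.get_image("scene"); cv2.imwrite("pics/s5.png",cv2.cvtColor(cv2.resize(p["frame"][80:280,150:350],None,fx=2.8,fy=2.8),cv2.COLOR_RGB2BGR))
E
```

```text
t 7.025 pos [579.1 -58.1 198.9] press [-51.5 -36.3 198.9] F [-0.3  0.1  1. ] grip 0.33614174089618626 j [ 0.18  0.35 -0.13 -0.01 -1.11 -1.91]
finger deg -155.1 r 64.3 Ftan(resist +) -0.2
200 lin [-0.7  6.8 -9.1] rot [-0.002 -0.02  -0.   ]
188 lin [ 4.4 18.3 -9.1] rot [-0.002 -0.02  -0.   ]
176 lin [ 6.9 30.5 -9. ] rot [-0.002 -0.02  -0.   ]
164 lin [ 6.9 43.1 -9.1] rot [-0.002 -0.02  -0.   ]
152 lin [ 4.2 55.3 -9.2] rot [-0.002 -0.02  -0.   ]
140 lin [-1.  66.8 -9.3] rot [-0.002 -0.02  -0.   ]
128 lin [-8.4 76.9 -9.4] rot [-0.002 -0.02  -0.   ]
116 lin [-17.8  85.2  -9.7] rot [-0.002 -0.02  -0.   ]
104 lin [-28.6  91.5  -9.9] rot [-0.002 -0.02  -0.   ]
92 lin [-40.6  95.3 -10.1] rot [-0.002 -0.02  -0.   ]
```

View pics/s5.png

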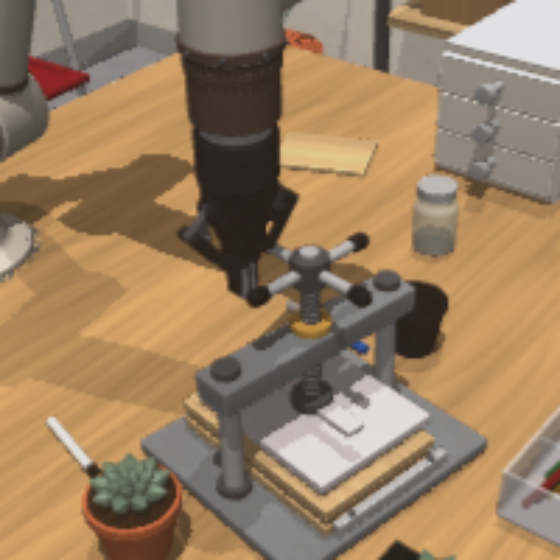

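The shut fingertip stands between the right and front arms, level with them. Sweeping clockwise.

arm_command(
  rows=[
    {"grip": 0, "linear": [4, 18, -6], "rot": [0, -0.02, 0]},
    {"grip": 0, "linear": [7, 30, -8], "rot": [0, -0.02, 0]},
    {"grip": 0, "linear": [7, 43, -8], "rot": [0, -0.02, 0]},
    {"grip": 0, "linear": [4, 55, -8], "rot": [0, -0.02, 0]},
    {"grip": 0, "linear": [-1, 67, -8], "rot": [0, -0.02, 0]},
    {"grip": 0, "linear": [-8, 77, -8], "rot": [0, -0.02, 0]},
    {"grip": 0, "linear": [-18, 85, -8], "rot": [0, -0.02, 0]},
    {"grip": 0, "linear": [-29, 91, -8], "rot": [0, -0.02, 0]},
    {"grip": 0, "linear": [-41, 95, -8], "rot": [0, -0.02, 0]},
  ],
)

```text
clock: 8.2
position: [636.4, 28.3, 210.7]
ee_rot: [0.085, 0.996, -0.001, 0.002]
contact_force: [-6.4, -0.9, 0.8]
gripper_width: -0.1
grasp_force: 2.5
```

```bash
python3 - <<'E'
from h import *
st(); th=ang()
for d in range(80,-40,-12): cmd(hp(d),ori(0),d)
E
```

```text
t 8.2 pos [636.4  28.3 210.7] press [ -9.6  58.5 210.7] F [-6.4 -0.9  0.8] grip -0.06222445846442526 j [ 0.3   0.42  0.01  0.   -1.16 -2.04]
finger deg 91.1 r 59.3 Ftan(resist +) 6.4
80 lin [-11.4   1.7   2.7] rot [-0.002  0.003 -0.   ]
68 lin [-23.9   0.3   2.8] rot [-0.002  0.003 -0.   ]
56 lin [-35.8  -3.6   2.8] rot [-0.002  0.003 -0.   ]
44 lin [-46.6  -9.9   2.9] rot [-0.002  0.003 -0.   ]
32 lin [-55.9 -18.4   2.9] rot [-0.002  0.003 -0.   ]
20 lin [-63.2 -28.5   3. ] rot [-0.002  0.003 -0.   ]
8 lin [-68.3 -40.    3. ] rot [-0.002  0.003 -0.   ]
-4 lin [-70.8 -52.3   3. ] rot [-0.002  0.003 -0.   ]
-16 lin [-70.7 -64.9   3. ] rot [-0.002  0.003 -0.   ]
-28 lin [-68.1 -77.1   3.1] rot [-0.002  0.003 -0.   ]
```

arm_command(
  rows=[
    {"grip": 0, "linear": [-11, 1.7, 0], "rot": [0, 0, 0]},
    {"grip": 0, "linear": [-24, 0.3, 0], "rot": [0, 0, 0]},
    {"grip": 0, "linear": [-36, -3.6, 0], "rot": [0, 0, 0]},
    {"grip": 0, "linear": [-41, -6.5, 0], "rot": [0, 0, 0]},
  ],
)

```text
clock: 8.7
position: [674.5, 17.4, 210.8]
ee_rot: [0.085, 0.996, 0.001, -0.0]
contact_force: [-14.5, 9.4, 5.0]
gripper_width: -0.2
grasp_force: 7.3
```

```bash
python3 - <<'E'
from h import *
st(); th=ang()
for d in range(38,-70,-12): cmd(hp(d),ori(0),d)
E
```

```text
t 8.7 pos [674.5  17.4 210.8] press [ 29.8  54.2 210.8] F [-14.5   9.4   5. ] grip -0.23105844360899053 j [ 0.26  0.48  0.11 -0.   -1.2  -2.  ]
finger deg 52.6 r 60.9 Ftan(resist +) 17.2
38 lin [-12.1  -9.5   2.7] rot [ 0.002 -0.    -0.   ]
26 lin [-20.4 -18.9   2.7] rot [ 0.002 -0.    -0.   ]
14 lin [-26.6 -29.8   2.7] rot [ 0.002 -0.    -0.   ]
2 lin [-30.4 -41.7   2.7] rot [ 0.002 -0.    -0.   ]
-10 lin [-31.7 -54.2   2.7] rot [ 0.002 -0.    -0.   ]
-22 lin [-30.3 -66.7   2.6] rot [ 0.002 -0.    -0.   ]
-34 lin [-26.4 -78.6   2.6] rot [ 0.002 -0.    -0.   ]
-46 lin [-20.1 -89.4   2.6] rot [ 0.002 -0.    -0.   ]
-58 lin [-11.6 -98.7   2.6] rot [ 0.002 -0.    -0.   ]
```

It is tight at 17 N, and 3.1 + 2.4 ≈ 5.5 rad agrees with the plate meeting the pack. I'll hold to see the force settle.

arm_command(
  rows=[
    {"grip": 0, "linear": [-1.5, -1, 0], "rot": [0, 0, 0]},
    {"grip": 0, "linear": [-1.5, -1, 0], "rot": [0, 0, 0]},
    {"grip": 0, "linear": [-1.5, -1, 0], "rot": [0, 0, 0]},
    {"grip": 0, "linear": [-1.5, -1, 0], "rot": [0, 0, 0]},
  ],
)

```text
clock: 9.2
position: [674.7, 17.1, 210.9]
ee_rot: [0.084, 0.996, 0.001, -0.001]
contact_force: [-12.3, 7.8, 2.7]
gripper_width: -0.0
grasp_force: 6.4
```

```bash
python3 - <<'E'
from h import *
st(); th=ang()
cmd(hp(75),ori(0),"back");cmd(hp(75,60,310),ori(0),"up")
E
```

```text
t 9.2 pos [674.7  17.1 210.9] press [ 30.   53.9 210.9] F [-12.3   7.8   2.7] grip -0.0464388153930511 j [ 0.26  0.48  0.12 -0.   -1.2  -2.  ]
finger deg 52.3 r 60.8 Ftan(resist +) 14.5
back lin [23.   6.1  2.9] rot [ 0.002 -0.001  0.001]
up lin [ 23.1   6.3 -99.1] rot [ 0.002 -0.001  0.001]
```

The handle stands still under 14.5 N, well above the 6 N needed. Backing off and lifting away.

arm_command(
  rows=[
    {"grip": 0, "linear": [12, 5, 0], "rot": [0, 0, 0]},
    {"grip": 0, "linear": [23, 6, 0], "rot": [0, 0, 0]},
    {"grip": 0, "linear": [23, 6, 0], "rot": [0, 0, 0]},
    {"grip": 0, "linear": [23, 6, -50], "rot": [0, 0, 0]},
    {"grip": 0, "linear": [23, 6, -105], "rot": [0, 0, 0]},
    {"grip": 0, "linear": [80, 6, -105], "rot": [0, 0, 0]},
    {"grip": 0, "linear": [140, 6, -105], "rot": [0, 0, 0]},
    {"grip": 0, "linear": [200, 6, -105], "rot": [0, 0, 0]},
    {"grip": 0, "linear": [200, 6, -105], "rot": [0, 0, 0]},
  ],
)

```text
clock: 10.32
position: [478.7, 53.4, 314.9]
ee_rot: [0.084, 0.996, 0.0, 0.005]
contact_force: [0.2, -0.0, 0.0]
gripper_width: 0.1
grasp_force: 0.0
```

```bash
python3 - <<'E'
from h import *
st()
p=imaging.get_image("top"); cv2.imwrite("pics/t6.png",cv2.cvtColor(cv2.resize(p["frame"][125:280,170:350],None,fx=3.8,fy=3.8,interpolation=cv2.INTER_CUBIC),cv2.COLOR_RGB2BGR))
E
```

```text
t 10.325 pos [478.7  53.4 314.9] press [-169.3   56.7  314.9] F [ 0.2 -0.   0. ] grip 0.1157163420135274 j [ 0.45  0.08 -0.19  0.   -1.29 -2.19]
```

View pics/t6.png

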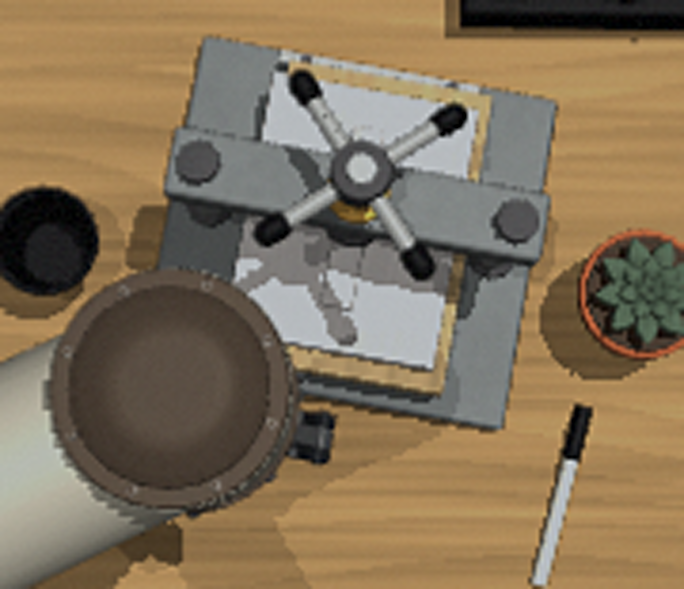

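The pack still lies flush along the stop strip. The pushed arm rests at about 34°, where I left it, and the hand is clear. Handing in.

```bash
python3 -c "
from bench import job
print(job.job_done())"
```

```text
the job is handed in; nothing more can be done
None
```

The pack is pushed home against the stop strip and the handle is screwed tight, holding still at about 14.5 N of push; the hand is clear and the job is handed in, with no verdict shown.

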